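Brace the jar and unscrew its tight cap

ROBOT

A 6-joint arm with a two-finger parallel gripper is mounted at the origin on the work surface. World frame = base frame: x ahead of the robot, y to its left, z up, the work surface at z = 0. Lengths are in mm, angles in rad, forces in N, time in s.
With the tool pointing down it reaches from about 400 to 825 mm from the base axis. Payload 7 kg.
Tool frame: the origin (TCP) lies at the very end of the fingers, on their centre line; the grasp point (between the pads) lies 19 mm behind it; z points along the fingers, y is the direction in which the jaws open and shut (so a half turn about z gives the same grasp; the last joint's range is limited). The gripper opens to 88 mm and grips with 3 to 60 N. Pads are 19 mm wide; open, the fingers measure 130 mm over their backs; the gripper's body (78 mm by 193 mm) begins 47 mm behind the grasp point.
Start: joints at [1.616, 0.359, 0.012, 0, -1.224, -0.288], TCP at [162.295, 655.176, 226.561] pointing down, gripper open.
Joint ranges: [-3.07, 3.07], [-1.43, 2.12], [-1.02, 1.25], [-3.03, 1.67], [-3.05, -0], [-3.03, 3.03]. Speed limits (rad/s): [2.39, 2.39, 3.01, 3.14, 3.14, 3.14].

INTERFACE

Orientations are given as a unit quaternion [x, y, z, w].
In Python, from plant import bot gives the robot as it stands. Calls block until the motion is done:
- bot.move_ptp(position, orientation): joint-space move of the TCP to a pose.
- bot.line_to(position, velocity=150, ori=None): straight line of the TCP; ori=None keeps the orientation; velocity is the mean speed in mm/s.
- bot.move_joints(angles): joint-space move.
- bot.move_gripper(opening, force=None): finger opening in mm; force is the grip in N (None keeps the last); returns when the fingers have stopped.
- bot.pause(seconds).
- bot.solve_ik(position, orientation): joint angles nearest the present ones, or None.
- bot.read_state(): the state.
- bot.camera(name): name is "scene" or "top" or "wrist"; returns the picture (420x560x3 uint8, red, green, blue); there is no depth.
- bot.get_calibration(name): a dict with "fx", "fy", "cx", "cy" (pixels), "view" (4x4, takes a point from world to camera coordinates); the wrist camera has in their place "T_tool_cam" (4x4, takes a point from camera to tool coordinates, whose origin is the TCP and whose axes are the flange's). Camera axes: x right, y up, looking along -z (the intrinsics and any distortion apply to the point x, -y, -z); pixel columns grow to the right and rows downward; lengths in mm; the calibration is good to about 2 mm. A picture is of the moment at which its call begins: read the wrist's pose just before it. get_calibration takes no time and is no camera call.
A pose or a line that the arm cannot do raises bot.Unreachable and nothing moves.
- bot.close_job(): hands the job in, once; it reports no verdict.
The state is a dict: "t": time; "joint_pos": joint angles; "qvel": joint speeds; "tau": joint torques, N m; "tcp_pos": TCP position; "eef_rot": TCP orientation; "contact_force": force on the tool from outside, world axes, zero at the start; "moment": the same for the moment, N m; "width": finger opening in mm.
Only numpy, scipy, OpenCV 4.12 (cv2) and the standard library are available. Lean on these libraries where they do the work, as an engineer would, in place of code of your own. Each camera call takes 0.05 s, during which the arm holds its last target.

TASK

Stand the capped blue jar upright in the square socket of the raised wooden brace block on the bamboo board, fully down, so that the block keeps it from turning. Then unscrew its tight brass cap counter-clockwise (seen from above), stop turning as soon as the threads let go (well under a third of a turn), and lift the cap off; finish while still holding it level in the gripper just above the open jar, a finger's breadth or two clear of it, with the jar still standing in the block. Leave the bowl, the egg timer and the rolling pin where they are.

Things in the scene. Friction and masses are not known exactly. Their poses are not given: they have to be found in the camera images.
- jar_center (a point): Blue stoneware jar, 0.28-0.46 kg, upright. Square, 46 x 46 mm, up to 56 mm; corners cut off (still 46 mm across flats) from 56 to 70 mm; then a round neck. 99 mm tall with its cap on. This point is on its axis, 45 mm above its underside, a good height to grasp the flat sides; x and y axes are square to those sides, z up.
- jar_foot (a point): Centre of the jar's underside; same axes as jar_center.
- jar_rim (a point): Point on the jar's axis 95 mm above its underside, at the top of its neck's black springy seal ring; axes as jar_center. The seal pushes the closed cap up against the threads with about 22 N, so the cap is stiff to turn (grip it with 30 N or more) and drags an unbraced jar round with it. When the threads let go, the cap is pushed up by about 1.5 mm.
- cap_center (a point): Round brass cap, 60 mm across, 24 mm tall, 60 g. This point is its centre, half-way up; z up. Screwed on, it lies on the jar's axis 87 mm above the jar's underside (skirt from 75 mm to 99 mm), x axis along the jar's x axis. It cannot turn clockwise. Turned about 51 degrees counter-clockwise relative to the jar it lets go and lifts off freely; aim for 55 to 80 degrees.
- cap_mark (a point): Point on the red line on the cap's top, 26 mm from the cap's axis along the cap's x axis; shows how far the cap is turned.
- socket (a point): Centre of the floor of the square socket, 50 x 50 mm, 15 mm deep, mouth chamfered 3 mm, in the dark wooden brace block (84 x 84 mm, 50 mm tall, fixed on the fixed 18 mm thick, 280 mm square bamboo board). Sides run along this point's x and y axes, z up. The jar fits in any of four orientations and can turn only about 5 degrees either way in it.
- bowl: Red ceramic bowl, 150 mm across, 60 mm tall, loose; origin at the centre of its underside. Leave alone.
- timer: White and yellow plastic egg timer, 68 mm across, 64 mm tall, loose; origin at the centre of its underside. Leave alone.
- pin: Stubby wooden rolling pin, 54 mm thick, 290 mm long along its y axis, loose; origin under its middle, at table height. Leave alone.
There are look-alikes about, which are no part of the job. There is more than one size of the part that bears cap_center; the job needs the larger. There is more than one size of the part that bears jar_center; the job needs the smaller.

How it is judged:
By the outcome, as a careful person would: the job done as asked, in the order asked, and still so for the second after the job is handed in, while the arm keeps its last pose, push and grip.
It also fails if it takes over 53 s, if anything falls off the work surface, if the arm or the gripper's body presses on something with over 40 N, if the wrist force passes 120 N, or if a joint passes its speed limit or range.

## Working session

There is one attempt and no reset: what is moved stays moved. The work goes in short steps, each a Python script; the robot and the scene stay as the last script left them, time stands still between calls to the robot, and variables do not carry over. Pictures are saved under pics/ and viewed, and the job is handed in when it is done.

```bash
ls -la; mkdir -p pics; python3 - <<'E'
from plant import bot
import cv2,json
for n in ["scene","top","wrist"]:
    im=bot.camera(n); cv2.imwrite(f"pics/{n}0.png",im[:,:,::-1]); c=bot.get_calibration(n); print(n,c)
print(bot.read_state())
E
```

```text
total 12
drwxr-xr-x  3 agent agent 4096 Dec  6 16:01 .
drwxr-xr-x 23 root  root  4096 Dec  6 16:01 ..
drwxr-xr-x  2 agent agent 4096 Dec  6 16:01 pics
scene {'fx': 396.93951090301016, 'fy': 396.93951090301016, 'cx': 276.6726526066235, 'cy': 214.92300273685007, 'view': array([[-9.48856179e-02,  9.95339066e-01,  1.72296974e-02,
        -7.33653980e+01],
       [-6.70863343e-01, -7.67215299e-02,  7.37601642e-01,
         3.19796513e+02],
       [ 7.35485618e-01,  5.84290151e-02,  6.75016263e-01,
        -1.55735074e+03],
       [ 0.00000000e+00,  0.00000000e+00,  0.00000000e+00,
         1.00000000e+00]])}
top {'fx': 474.2730726084002, 'fy': 474.2730726084002, 'cx': 275.01758144720327, 'cy': 205.15247862928638, 'view': array([[-1.17559543e-02, -9.99503795e-01, -2.92226302e-02,
         1.36796861e+02],
       [ 9.94540023e-01, -1.47181400e-02,  1.03312729e-01,
        -5.91964930e+02],
       [-1.03691568e-01, -2.78485356e-02,  9.94219552e-01,
        -1.19793582e+03],
       [ 0.00000000e+00,  0.00000000e+00,  0.00000000e+00,
         1.00000000e+00]])}
wrist {'fx': 356.7023157313867, 
[... 400 characters left out ...]
0,
         1.00000000e+00]])}
{'t': 0.15, 'joint_pos': array([ 1.61607351e+00,  3.59220799e-01,  1.12444188e-02, -2.40442745e-04,
       -1.22409675e+00, -2.88115535e-01]), 'qvel': array([ 0.00102296, -0.00227065,  0.0018484 ,  0.00147026,  0.00010513,
       -0.00229969]), 'tau': array([-1.60426625e-04, -5.83276105e+01,  2.93289256e+01,  7.00103670e+00,
        8.80061067e-03, -1.00694385e-04]), 'tcp_pos': array([162.2425291 , 654.81943451, 225.83063205]), 'eef_rot': array([ 9.92632577e-01, -1.21161654e-01, -5.54785967e-06,  6.48309722e-04]), 'contact_force': array([-0.5890677 ,  0.19556606, -0.70810086]), 'moment': array([-0.02022843, -0.02127141, -0.03569258]), 'width': 87.7333217216315}
```

View pics/scene0.png

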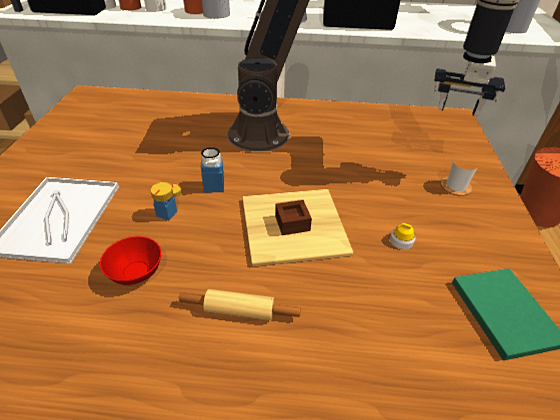

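View pics/top0.png

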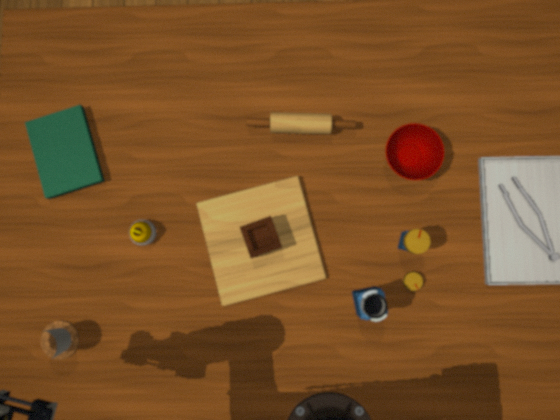

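View pics/wrist0.png

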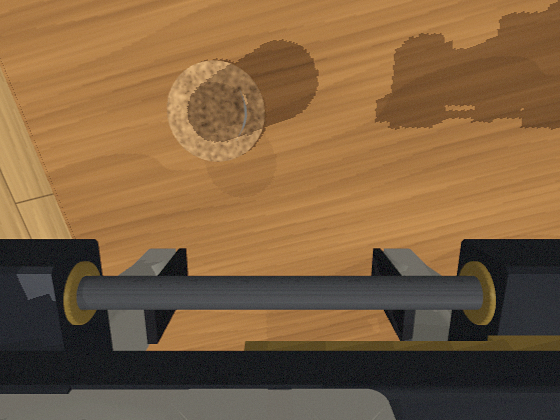

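The real jar is the one with the brass cap at top (417,241). A loose small cap sits at (414,281) and the larger uncapped jar at (372,305). The socket is at about (262,237).

```bash
cat > h.py <<'E'
import numpy as np, cv2
from scipy.spatial.transform import Rotation as R
def cam(bot,name,st=None):
    c=bot.get_calibration(name)
    if name=="wrist":
        T=np.eye(4);T[:3,:3]=R.from_quat(st["eef_rot"]).as_matrix();T[:3,3]=st["tcp_pos"]
        M=T@c["T_tool_cam"]
    else: M=np.linalg.inv(c["view"])
    return c,M
def ray(cm,uv):
    c,M=cm; uv=np.atleast_2d(uv)
    d=np.c_[(uv[:,0]-c["cx"])/c["fx"],-(uv[:,1]-c["cy"])/c["fy"],-np.ones(len(uv))]
    return M[:3,3],d@M[:3,:3].T
def onplane(cm,uv,z):
    o,d=ray(cm,uv); return o+d*((z-o[2])/d[:,2])[:,None]
def proj(cm,P):
    c,M=cm; p=np.c_[np.atleast_2d(P),np.ones(len(np.atleast_2d(P)))]@np.linalg.inv(M).T
    return np.c_[c["cx"]+c["fx"]*p[:,0]/-p[:,2],c["cy"]-c["fy"]*p[:,1]/-p[:,2]]
def down(yaw): # tool y axis at angle yaw+90deg.. tool x at yaw, z down
    return (R.from_euler('z',yaw)*R.from_quat([1,0,0,0])).as_quat()
def hsv(im): return cv2.cvtColor(im,cv2.COLOR_RGB2HSV)
def blobs(mask,amin=30):
    n,l,s,c=cv2.connectedComponentsWithStats(mask.astype(np.uint8))
    return [(s[i],c[i],l==i) for i in range(1,n) if s[i][4]>=amin]
E
python3 - <<'E'
from plant import bot
from h import *
im=cv2.imread("pics/top0.png")[:,:,::-1].copy();cm=cam(bot,"top")
H=hsv(im)
def show(u,v,z,n): print(n,onplane(cm,[[u,v]],z).round(1))
m=cv2.inRange(H,(18,150,90),(35,255,255))
for s,c,_ in blobs(m): print("yellow",s,c.round(1),onplane(cm,c,99)[0].round(1))
show(414,281,24,"smallcap z24");show(372,305,110,"bigjar");show(262,237,68,"block");show(415,152,60,"bowl")
m=cv2.inRange(H,(95,80,40),(125,255,255))
for s,c,_ in blobs(m): print("blue",s,c.round(1))
for n,(x,y,w,h) in dict(j=(340,215,110,110),b=(210,190,110,110)).items():
    cv2.imwrite(f"pics/top_{n}.png",cv2.resize(im[y:y+h,x:x+w,::-1],None,fx=5,fy=5,interpolation=cv2.INTER_CUBIC))
s=cv2.imread("pics/scene0.png")[140:230,130:240];cv2.imwrite("pics/sc_j.png",cv2.resize(s,None,fx=6,fy=6,interpolation=cv2.INTER_CUBIC))
E
```

```text
yellow [129 221  22  22 355] [139.4 231.9] [525.6 461.6  99. ]
yellow [404 228  27  27 525] [417.  241.4] [ 493.8 -214.6   99. ]
yellow [403 271  21  21 304] [412.9 280.4] [ 400.8 -201.    99. ]
smallcap z24 [[ 395.  -222.9   24. ]]
bigjar [[344.9 -99.9 110. ]]
block [[510.3 161.5  68. ]]
bowl [[ 721.6 -229.7   60. ]]
blue [399 233   6  16  32] [401.4 242. ]
blue [377 289   7   8  33] [380.1 292.5]
blue [354 290  16  29 185] [359.5 303.4]
```

View pics/top_j.png

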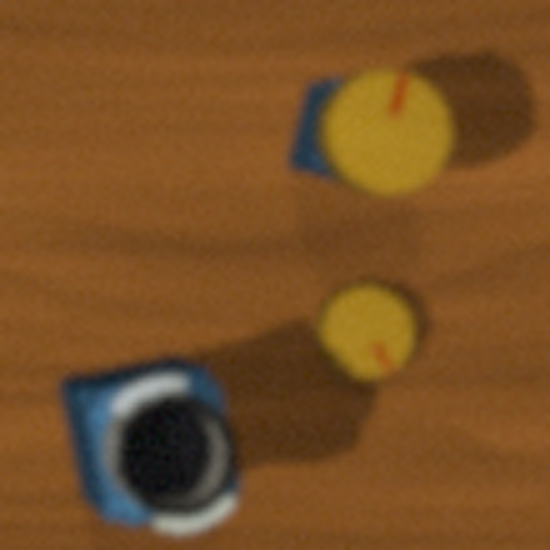

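View pics/sc_j.png

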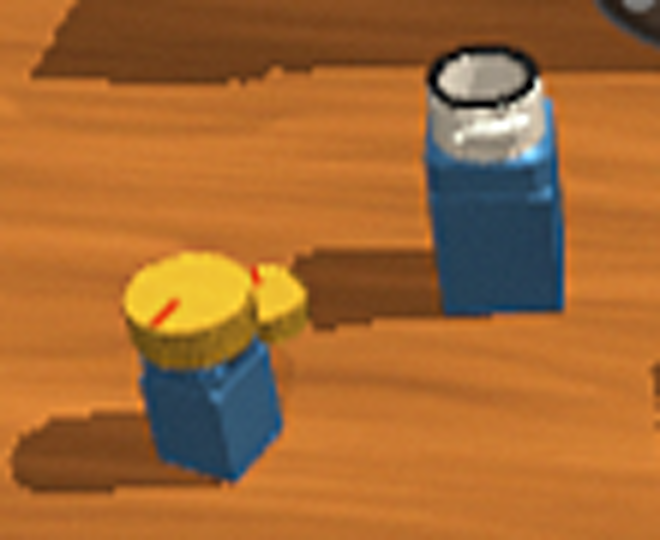

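View pics/top_b.png

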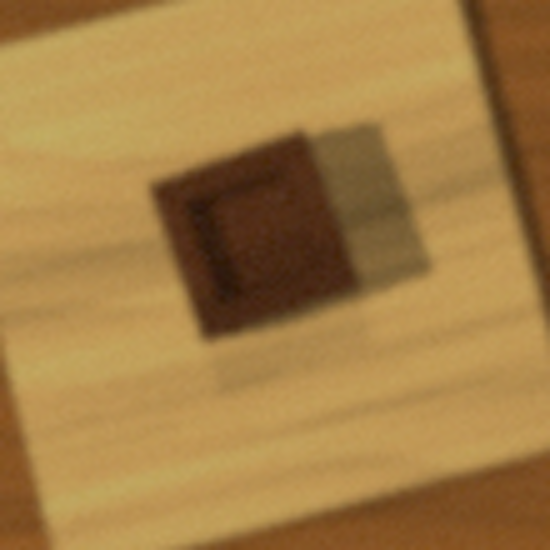

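```bash
cat >> h.py <<'E'
def side(az,t):
    """tool z horizontal along azimuth az, pitched down by t; tool x up"""
    z=np.array([np.cos(az)*np.cos(t),np.sin(az)*np.cos(t),-np.sin(t)])
    x=np.array([np.cos(az)*np.sin(t),np.sin(az)*np.sin(t),np.cos(t)])
    return R.from_matrix(np.c_[x,np.cross(z,x),z]).as_quat()
def tcp_for(g,q): # TCP putting grasp point at g
    return np.asarray(g)+19*R.from_quat(q).as_matrix()[:,2]
E
python3 - <<'E'
from plant import bot
from h import *
top=cam(bot,"top")
a=onplane(top,[[340+402/5,215+78/5],[340+395/5,215+112/5]],99); print("mark",a, np.degrees(np.arctan2(*(a[0]-a[1])[1::-1])))
# block top corners from crop
P=onplane(top,np.array([[152,186],[303,130],[358,290],[206,340]])/5+[210,190],68);print("block",P.round(1),P.mean(0))
for i in range(4):
    e=P[(i+1)%4]-P[i];print(np.linalg.norm(e).round(1),np.degrees(np.arctan2(e[1],e[0])).round(1))
print("jar")
for az in range(-180,180,15):
  for t in (0,15,30,45):
    q=side(np.radians(az),np.radians(t)); g=np.array([494,-215,48])
    s=bot.solve_ik(tcp_for(g,q),q); g2=np.array([510,161,101]); s2=bot.solve_ik(tcp_for(g2,q),q)
    if s is not None or s2 is not None: print(az,t,None if s is None else np.round(s,2),None if s2 is None else np.round(s2,2))
E
```

```text
mark [[ 519.72635602 -223.96527661   99.        ]
 [ 503.35677585 -219.90356633   99.        ]] -13.935115782901923
block [[535.6 215.6  68. ]
 [562.8 139.4  68. ]
 [482.3 112.8  68. ]
 [458.4 188.9  68. ]] [509.78030894 164.17167326  68.        ]
80.9 -70.4
84.8 -161.7
79.8 107.4
81.7 19.1
jar
-180 0 [-0.03  1.22  0.32  0.03 -2.24 -1.55] [ 0.36  1.14  0.54 -0.6  -2.45 -2.05]
-180 15 [-0.03  1.08  0.25  0.03 -2.04 -1.55] [ 0.38  1.01  0.45 -0.48 -2.24 -1.98]
-180 30 [-0.03  0.93  0.14  0.03 -1.82 -1.55] [ 0.41  0.87  0.32 -0.39 -2.   -1.95]
-180 45 [-0.03  0.78 -0.    0.02 -1.57 -1.55] [ 0.44  0.72  0.16 -0.31 -1.74 -1.95]
-165 0 [ 0.08  1.18  0.15  0.21 -2.1  -1.46] [ 0.49  1.16  0.5  -0.36 -2.45 -1.85]
-165 15 [ 0.08  1.05  0.09  0.19 -1.91 -1.46] [ 0.5   1.03  0.41 -0.29 -2.23 -1.82]
-165 30 [ 0.07  0.9  -0.    0.17 -1.7  -1.45] [ 0.51  0.89  0.29 -0.24 -2.   -1.8 ]
-165 45 [ 0.06  0.75 -0.12  0.15 -1.47 -1.44] [ 0.53  0.73  0.14 -0.19 -1.74 -1.8 ]
-150 0 [ 0.18  1.14 -0.04  0.37 -1.93 -1.43] [ 0.61  1.16  0.39 -0.12 -2.37 -1.66]
-150 15 [ 0.18  1.   -0.1   0.34 -1.76 -1.41] [ 0.6
[... 5175 characters left out ...]
 [ 0.2   0.6   0.04 -0.63 -1.53 -2.36]
150 0 [-0.26  1.23  0.55 -0.41 -2.42 -1.88] [ 0.12  1.06  0.44 -0.91 -2.28 -2.27]
150 15 [-0.25  1.1   0.44 -0.33 -2.19 -1.84] [ 0.16  0.93  0.35 -0.77 -2.08 -2.22]
150 30 [-0.23  0.95  0.3  -0.27 -1.94 -1.82] [ 0.2   0.79  0.24 -0.65 -1.87 -2.21]
150 45 [-0.21  0.79  0.13 -0.22 -1.67 -1.82] [ 0.27  0.65  0.11 -0.53 -1.63 -2.23]
165 0 [-0.14  1.24  0.46 -0.17 -2.36 -1.7 ] [ 0.24  1.1   0.52 -0.78 -2.39 -2.2 ]
165 15 [-0.14  1.1   0.37 -0.14 -2.14 -1.68] [ 0.27  0.98  0.43 -0.64 -2.18 -2.12]
165 30 [-0.13  0.95  0.24 -0.12 -1.9  -1.68] [ 0.3   0.84  0.3  -0.52 -1.95 -2.09]
165 45 [-0.12  0.8   0.08 -0.1  -1.64 -1.68] [ 0.36  0.69  0.15 -0.43 -1.7  -2.1 ]
```

```bash
python3 - <<'E'
from plant import bot
from h import *
top=cam(bot,"top")
for yaw in (0,45,90,-45,-90,135,180):
    print(yaw,bot.solve_ik([505,162,235],down(np.radians(yaw))))
q0=bot.read_state()["eef_rot"]; print(R.from_quat(q0).as_matrix().round(2))
E
```

```text
0 [ 0.68045765  0.11441352 -0.29236748  0.         -1.16401532  0.89033868]
45 [ 0.68045765  0.11441352 -0.29236748  0.         -1.16401532  1.67573684]
90 [ 0.68045765  0.11441352 -0.29236748  0.         -1.16401532  2.46113501]
-45 [ 0.68045765  0.11441352 -0.29236748  0.         -1.16401532  0.10494052]
-90 [ 0.68045765  0.11441352 -0.29236748  0.         -1.16401532 -0.68045765]
135 None
180 [ 0.68045765  0.11441352 -0.29236748  0.         -1.16401532 -2.25125397]
[[ 0.97 -0.24 -0.  ]
 [-0.24 -0.97 -0.  ]
 [ 0.    0.   -1.  ]]
```

```bash
python3 - <<'E'
from plant import bot
from h import *
bot.move_ptp([508,163,240],down(np.radians(-90)))
bot.pause(0.1)
st=bot.read_state(); im=bot.camera("wrist"); print(st["t"],st["tcp_pos"],st["eef_rot"])
np.save("st1.npy",st,allow_pickle=True)
cv2.imwrite("pics/w1.png",im[:,:,::-1]); cm=cam(bot,"wrist",st); print(proj(cm,[[510,163,68],[510,163,53]]))
E
```

```text
2.4083 [507.93898339 163.77841186 239.86139376] [ 7.07572840e-01 -7.06640409e-01 -2.26886010e-05  9.01921352e-05]
[[277.5568323  192.33885939]
 [277.61886713 189.25637074]]
```

View pics/w1.png

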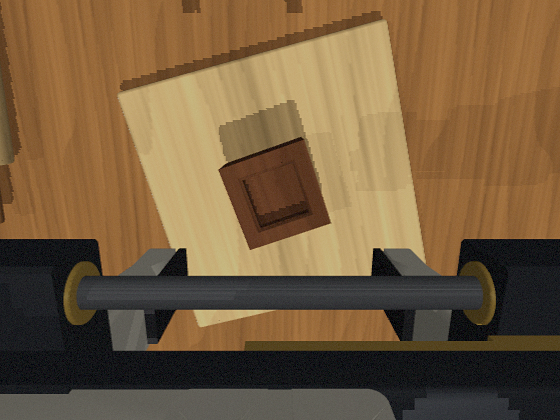

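```bash
python3 - <<'E'
import cv2
im=cv2.imread("pics/w1.png")[125:260,205:345];cv2.imwrite("pics/w1z.png",cv2.resize(im,None,fx=4,fy=4,interpolation=cv2.INTER_NEAREST))
E
```

```text
(no output)
```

View pics/w1z.png

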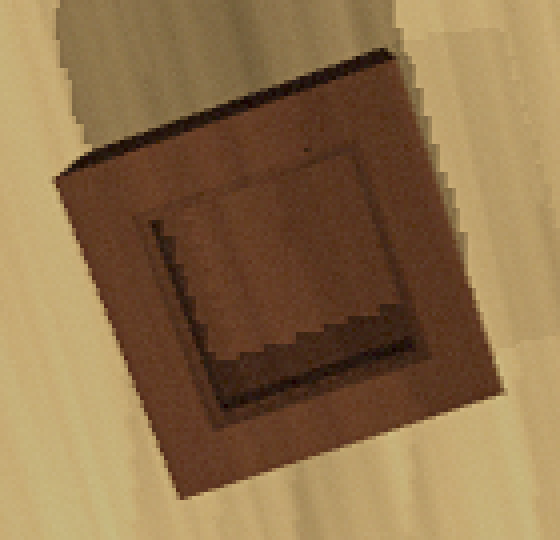

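```bash
python3 - <<'E'
from plant import bot
from h import *
st=np.load("st1.npy",allow_pickle=True).item();cm=cam(bot,"wrist",st)
for n,c in dict(blk=[[57,180],[402,62],[505,392],[181,498]],ch=[[135,217],[355,147],[431,357],[216,430]]).items():
    P=onplane(cm,np.array(c)/4+[205,125],68);print(n,P.mean(0).round(1),"diag mids",(P[0]+P[2])[:2]/2,(P[1]+P[3])[:2]/2)
    for i in range(4):
        e=P[(i+1)%4]-P[i];print(np.linalg.norm(e).round(1),np.degrees(np.arctan2(e[1],e[0])).round(1))
# top camera refined
E
```

```text
blk [510.9 167.6  68. ] diag mids [511.13957422 167.49660754] [510.73489136 167.64864869]
83.6 -161.2
82.1 108.7
82.9 19.2
82.7 -70.8
ch [511.4 168.   68. ] diag mids [511.24885042 167.45675482] [511.53445805 168.48715649]
53.5 -162.2
53.3 110.6
54.7 19.7
55.1 -70.7
```

```bash
python3 - <<'E'
from plant import bot
from h import *
az=np.radians(-104);t=np.radians(15);q=side(az,t);zt=R.from_quat(q).as_matrix()[:,2]
g=np.array([494,-215,47])
print(bot.read_state()["joint_pos"].round(2))
for b in (0,60,125): print(b,bot.solve_ik(tcp_for(g-b*zt,q),q))
h=g-125*zt;h[2]=150;print(h,bot.solve_ik(tcp_for(h,q),q))
h=g+[0,0,140];print(h,bot.solve_ik(tcp_for(h,q),q))
for a in (-71,-161):
  q2=side(np.radians(a),t)
  for z in (47,77,140):print(a,z,bot.solve_ik(tcp_for([511,167,53+z],q2),q2))
E
```

```text
[ 0.68  0.12 -0.28  0.   -1.18 -0.68]
0 [ 0.40224428  0.82204744 -0.78153258  0.93151422 -1.28934028 -1.59803263]
60 [ 0.50769871  0.81732745 -0.69645862  0.80851162 -1.34816133 -1.52811869]
125 [ 0.60050457  0.81806305 -0.59226007  0.70443986 -1.43026773 -1.46346191]
[523.20982586 -97.84578736 150.        ] [ 0.60221574  0.70820234 -0.58761953  0.69563756 -1.51811856 -1.38965702]
[ 494 -215  187] [ 0.41664884  0.58568609 -0.76486369  0.87621238 -1.44746642 -1.39613326]
-71 47 [ 1.11247361  0.76898903 -0.65030512  0.76745384 -1.41694951 -1.46209914]
-71 77 [ 1.11375614  0.72121605 -0.64782372  0.76146521 -1.45338067 -1.42715939]
-71 140 [ 1.1153272   0.6250554  -0.6330617   0.75407999 -1.53426545 -1.35100724]
-161 47 [ 0.53388155  1.03773243  0.40636988 -0.24766095 -2.22819016 -1.77711792]
-161 77 [ 0.53348806  1.00331619  0.41013162 -0.25479662 -2.26525021 -1.78888315]
-161 140 [ 0.53235696  0.93571159  0.43068977 -0.2743012  -2.35060596 -1.8187513 ]
```

```bash
python3 - <<'E'
from plant import bot
from h import *
az=np.radians(-104);t=np.radians(15);q=side(az,t);zt=R.from_quat(q).as_matrix()[:,2]
g=np.array([494,-215,47])
h=g-125*zt;h[2]=150
bot.move_ptp(tcp_for(h,q),q)
bot.pause(0.1)
st=bot.read_state(); im=bot.camera("wrist"); print(st["t"],st["tcp_pos"],st["contact_force"])
np.save("st2.npy",st,allow_pickle=True)
cv2.imwrite("pics/w2.png",im[:,:,::-1]); cm=cam(bot,"wrist",st); print(proj(cm,[[494,-215,99],[494,-215,0]]))
im=bot.camera("scene");cv2.imwrite("pics/s2.png",im[:,:,::-1])
E
```

```text
3.65 [ 519.35953475 -114.95410141  146.05563648] [-0.62042773  0.09026939  0.47430039]
[[280.75105795 229.55682596]
 [280.7490991  318.82434795]]
```

View pics/w2.png

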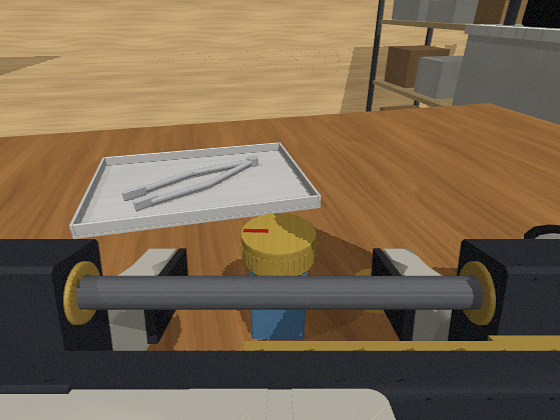

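View pics/s2.png

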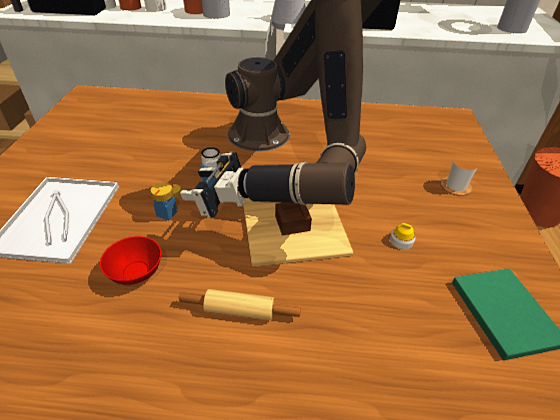

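```bash
python3 - <<'E'
import cv2
im=cv2.imread("pics/w2.png")[205:350,225:335];cv2.imwrite("pics/w2z.png",cv2.resize(im,None,fx=4,fy=4,interpolation=cv2.INTER_NEAREST))
E
```

```text
(no output)
```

View pics/w2z.png

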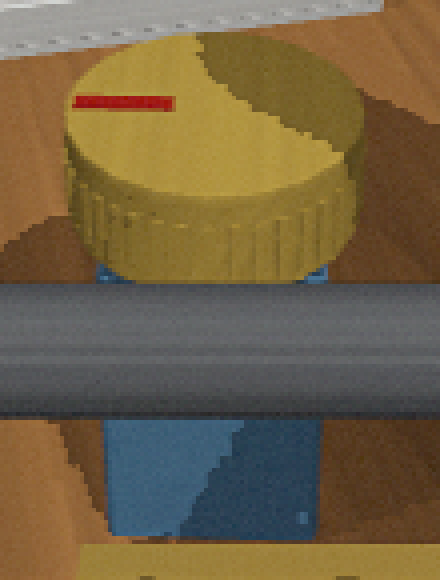

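```bash
python3 - <<'E'
from plant import bot
from h import *
st=np.load("st2.npy",allow_pickle=True).item();cm=cam(bot,"wrist",st)
f=lambda c,z: onplane(cm,np.array(c,float)/4+[225,205],z)
E=f([[65,115],[362,115],[214,32],[214,198]],99);print("cap",E.round(1))
print("centre",((E[0]+E[1])/2)[:2],((E[2]+E[3])/2)[:2],np.linalg.norm(E[0]-E[1]),np.linalg.norm(E[2]-E[3]))
m=f([[72,102],[175,104]],99);e=m[0]-m[1];print("mark",m.round(1),np.degrees(np.arctan2(e[1],e[0])))
b=f([[112,534],[316,540]],0);e=b[0]-b[1];print("base",b.round(1),np.linalg.norm(e),np.degrees(np.arctan2(e[1],e[0])))
y=np.degrees(np.arctan2(e[1],e[0]))-90;print("axis from base edge",b.mean(0)+23*np.array([np.cos(np.radians(y)),np.sin(np.radians(y)),0]))
E
```

```text
cap [[ 525.3 -216.7   99. ]
 [ 469.2 -202.5   99. ]
 [ 489.5 -240.9   99. ]
 [ 503.6 -183.5   99. ]]
centre [ 497.28256806 -209.61339967] [ 496.53280965 -212.19702318] 57.8789755732561 59.02776934081157
mark [[ 523.3 -221.    99. ]
 [ 503.7 -215.3   99. ]] -16.17903080013873
base [[ 523.2 -198.9   -0. ]
 [ 480.3 -186.4    0. ]] 44.71231473059305 -16.14252433013676
axis from base edge [ 4.95339764e+02 -2.14730639e+02 -1.42108547e-14]
```

```bash
python3 - <<'E'
from plant import bot
from h import *
az=np.radians(-105.7);t=np.radians(15);q=side(az,t);zt=R.from_quat(q).as_matrix()[:,2]
d=np.array([np.cos(az),np.sin(az),0])
g=np.array([496,-213,46])-3*d
bot.move_gripper(76,10)
bot.line_to(tcp_for(g-100*zt,q),150,q); print(bot.read_state()["contact_force"])
bot.line_to(tcp_for(g,q),100)
st=bot.read_state();print(st["t"],st["tcp_pos"],tcp_for(g,q),st["contact_force"],st["width"])
cv2.imwrite("pics/w3.png",bot.camera("wrist")[:,:,::-1]);cv2.imwrite("pics/s3.png",bot.camera("scene")[:,:,::-1])
E
```

```text
[ 0.12222726 -0.10972833 -0.61315048]
6.0667 [ 492.35964471 -227.34437055   41.09646311] [ 491.84558211 -227.77981235   41.08243814] [-0.21651987  0.53205315 -0.02539559] 75.80899852839043
```

View pics/w3.png

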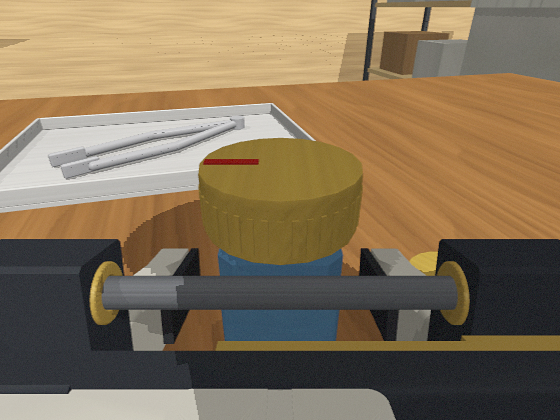

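View pics/s3.png

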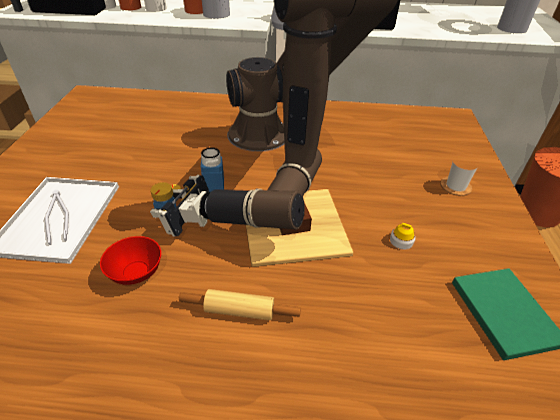

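```bash
python3 - <<'E'
from plant import bot
from h import *
bot.move_gripper(40,40)
st=bot.read_state();print(st["t"],st["width"],st["contact_force"])
p=st["tcp_pos"].copy()
bot.line_to(p+[0,0,125],150)
bot.pause(0.1)
st=bot.read_state();print(st["t"],st["width"],st["contact_force"],st["moment"],st["tcp_pos"])
im=bot.camera("wrist");np.save("st4.npy",st,allow_pickle=True)
cv2.imwrite("pics/w4.png",im[:,:,::-1]);cv2.imwrite("pics/s4.png",bot.camera("scene")[:,:,::-1]);cv2.imwrite("pics/t4.png",bot.camera("top")[:,:,::-1])
E
```

```text
6.7667 45.9655861177486 [-0.2150339   1.47798788  0.14103534]
7.85 45.623108110821775 [-0.02817105 -0.48624144 -3.85020043] [ 4.55765866e+00 -1.30056448e+00  1.88683785e-03] [ 491.64332965 -227.82630854  165.27239457]
```

View pics/w4.png

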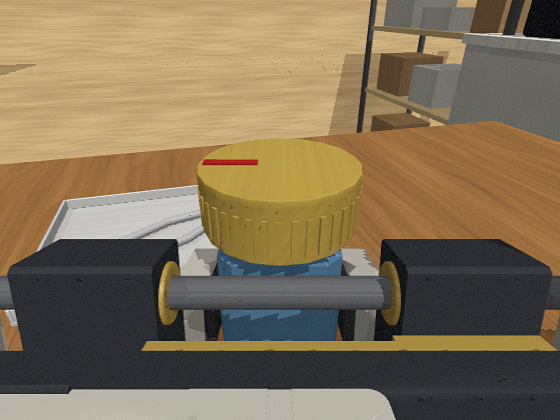

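View pics/s4.png

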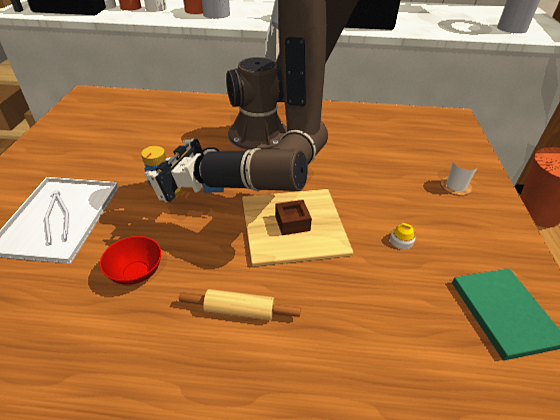

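View pics/t4.png

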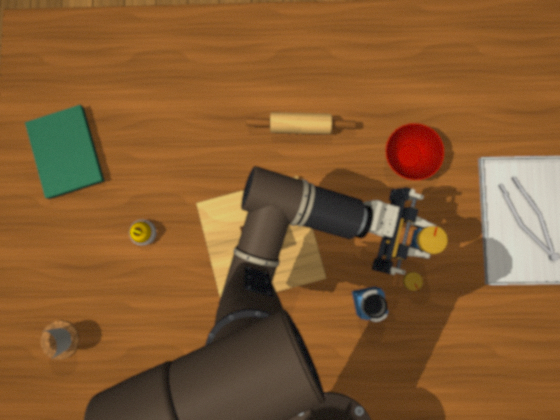

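```bash
python3 - <<'E'
from plant import bot
from h import *
st=np.load("st4.npy",allow_pickle=True).item();cm=cam(bot,"wrist",st)
Rm=R.from_quat(st["eef_rot"]).as_matrix();g=st["tcp_pos"]-19*Rm[:,2];print("grasp",g,"euler",Rm[:,2])
for zz in (222,223.5):
    # ellipse extents: top row, bottom row; sides
    E=onplane(cm,[[198,171],[362,171],[281,139],[281,203.5]],zz)
    print(E.round(1),(E[0]+E[1])/2,(E[2]+E[3])/2,np.linalg.norm(E[0]-E[1]),np.linalg.norm(E[2]-E[3]))
top=cam(bot,"top")
im=cv2.imread("pics/t4.png")[:,:,::-1].copy();m=cv2.inRange(hsv(im),(18,150,90),(35,255,255))
for s,c,_ in blobs(m,200): print(s,c,onplane(top,c,223)[0].round(1))
c=np.array([s[0]+s[2]/2 for s in []])
cv2.imwrite("pics/w4z.png",cv2.resize(cv2.imread("pics/w4.png")[130:270,190:370],None,fx=4,fy=4,interpolation=cv2.INTER_NEAREST))
cv2.imwrite("pics/t4z.png",cv2.resize(cv2.imread("pics/t4.png")[210:270,390:460],None,fx=8,fy=8,interpolation=cv2.INTER_NEAREST))
E
```

```text
grasp [ 496.61918571 -210.1569066   170.17475029] euler [-0.26188716 -0.92996852 -0.25801872]
[[ 525.2 -215.7  222. ]
 [ 470.1 -200.5  222. ]
 [ 487.7 -241.7  222. ]
 [ 503.8 -185.1  222. ]] [ 497.60536533 -208.09979435  222.        ] [ 495.75778537 -213.4113965   222.        ] 57.158214887432564 58.92822875447755
[[ 525.3 -212.1  223.5]
 [ 471.9 -197.4  223.5]
 [ 488.9 -237.3  223.5]
 [ 504.6 -182.4  223.5]] [ 498.56327496 -204.72514518  223.5       ] [ 496.77201534 -209.87483217  223.5       ] 55.41584395456606 57.13190196034447
[129 222  22  21 368] [139.67663043 231.61956522] [519.8 421.7 223. ]
[417 226  31  29 651] [432.50998464 240.14592934] [ 493.1 -214.8  223. ]
[403 272  21  19 273] [412.95970696 280.68131868] [ 407.2 -169.4  223. ]
```

View pics/w4z.png

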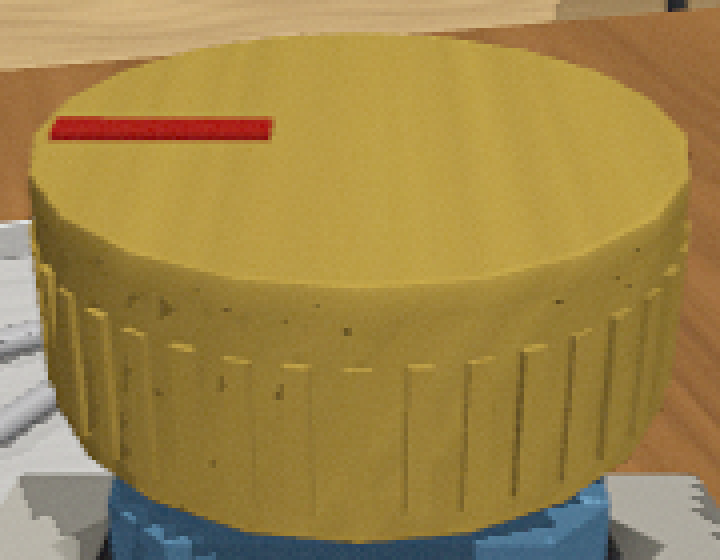

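View pics/t4z.png

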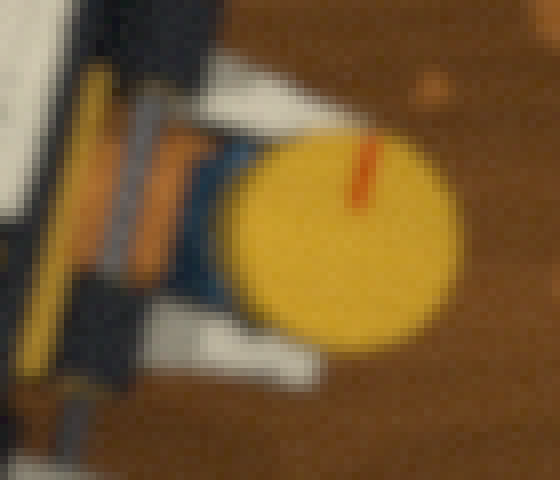

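```bash
python3 - <<'E'
from plant import bot
from h import *
az=np.radians(-70.9);t=np.radians(15);q=side(az,t);d=np.array([np.cos(az),np.sin(az),0])
g=np.array([510.8,167,46+80.])-4.5*d
bot.move_ptp(tcp_for(g+[0,0,40],q),q)
bot.line_to(tcp_for(g,q),120)
bot.pause(0.2)
st=bot.read_state();print(st["t"],st["tcp_pos"],tcp_for(g,q),st["eef_rot"],q,st["contact_force"],st["moment"])
np.save("st5.npy",st,allow_pickle=True)
for n in ("scene","top","wrist"): cv2.imwrite(f"pics/{n}5.png",bot.camera(n)[:,:,::-1])
a=cv2.imread("pics/scene5.png");cv2.imwrite("pics/scene5z.png",cv2.resize(a[120:280,210:370],None,fx=4,fy=4,interpolation=cv2.INTER_CUBIC)[:600])
a=cv2.imread("pics/top5.png");cv2.imwrite("pics/top5z.png",cv2.resize(a[180:300,190:330],None,fx=5,fy=5,interpolation=cv2.INTER_CUBIC))
E
```

```text
10.1083 [515.44539883 154.03393507 121.59299881] [515.33281562 153.91000949 121.08243814] [ 0.64628114 -0.46040415  0.49591038  0.35273448] [ 0.64628306 -0.46013882  0.49591043  0.35307693] [-0.25215946 -1.28135555 -4.19538033] [4.43551188 1.51341258 0.03710692]
```

View pics/scene5z.png

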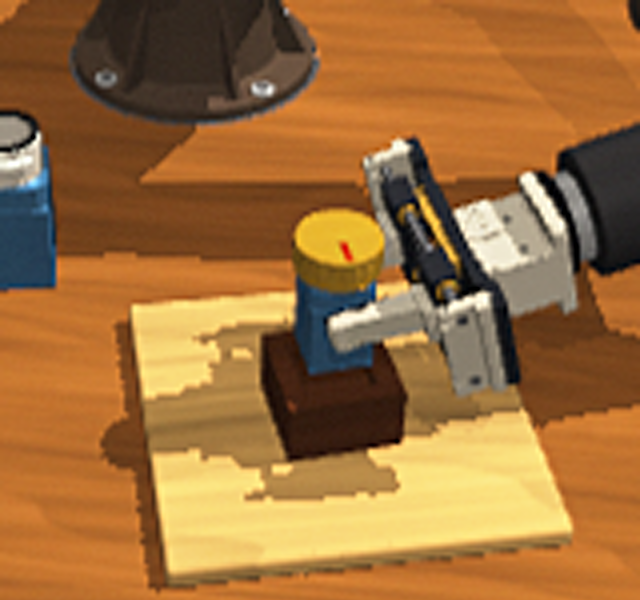

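View pics/top5z.png

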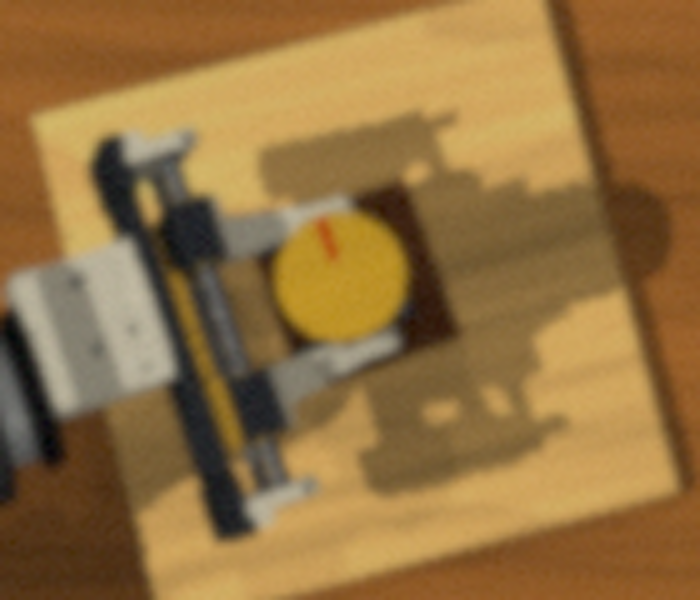

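View pics/wrist5.png

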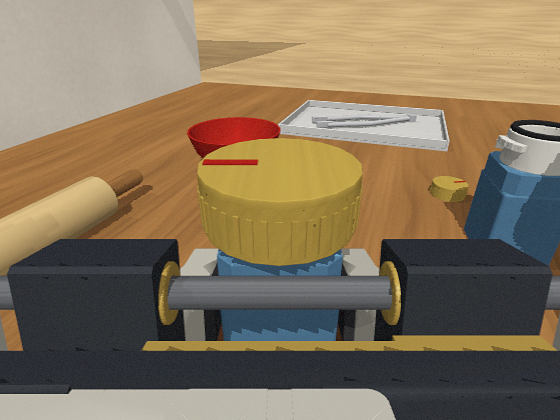

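```bash
python3 - <<'E'
from plant import bot
from h import *
top=cam(bot,"top");sc=cam(bot,"scene")
im=cv2.imread("pics/top5.png")[:,:,::-1].copy();m=cv2.inRange(hsv(im),(20,160,110),(35,255,255))
for s,c,_ in blobs(m,200):
  if 230<c[0]<290: print("top cap",s,c,onplane(top,c,179.5)[0].round(1), onplane(top,[s[0]+s[2]/2-.5,s[1]+s[3]/2-.5],179.5)[0].round(1))
# block top corners, top camera (orig image zoom, and right corners in new)
P=onplane(top,np.array([[152,186],[303,130],[358,290],[206,340]])/5+[210,190]-.5,68);print("block top",P.mean(0))
P=onplane(top,np.array([[408,184],[460,333]])/5+[190,180]-.5,68);print("new right corners",P)
a=cv2.imread("pics/scene5.png")[165:240,265:320];cv2.imwrite("pics/scene5y.png",cv2.resize(a,None,fx=10,fy=8,interpolation=cv2.INTER_CUBIC))
a=cv2.imread("pics/scene0.png")[190:240,265:320];cv2.imwrite("pics/scene0y.png",cv2.resize(a,None,fx=10,fy=10,interpolation=cv2.INTER_CUBIC))
a=cv2.imread("pics/top0.png")[205:270,230:295];cv2.imwrite("pics/top0y.png",cv2.resize(a,None,fx=9,fy=9,interpolation=cv2.INTER_CUBIC))
E
```

```text
top cap [244 222  28  26 509] [257.96660118 235.57760314] [509.5 164.4 179.5] [512.  165.4 179.5]
block top [511.04667909 165.41470202  68.        ]
new right corners [[562.0132317  138.12112146  68.        ]
 [487.03991656 112.95742717  68.        ]]
```

View pics/scene5y.png

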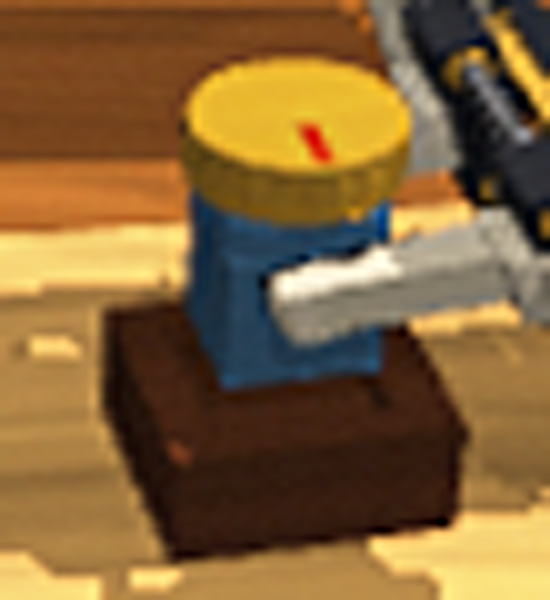

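View pics/scene0y.png

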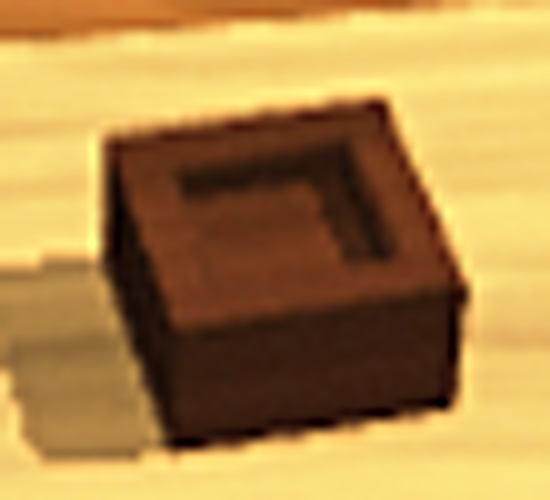

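View pics/top0y.png

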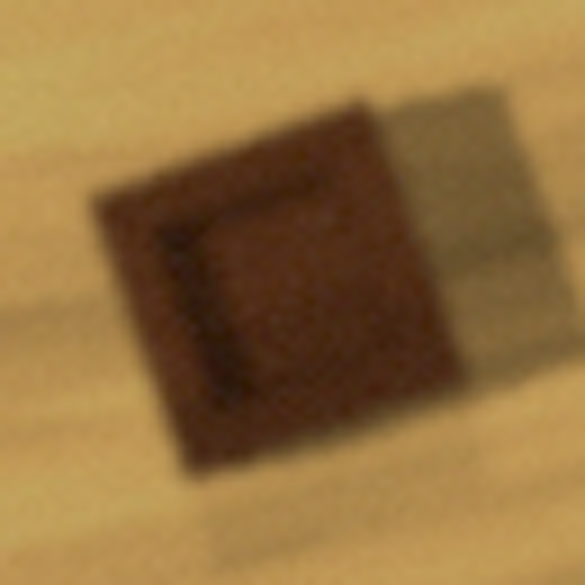

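```bash
python3 - <<'E'
from plant import bot
from h import *
top=cam(bot,"top");sc=cam(bot,"scene")
P=onplane(top,np.array([[95,200],[362,100],[463,382],[192,475]])/9+[230,205]-.5,68);print("block top cam",P.round(1),P.mean(0))
B=onplane(sc,np.array([[107,138],[385,100],[465,290],[175,325]])/10+[265,190]-.5,68);print("block scene",B.round(1),B.mean(0))
J=onplane(sc,np.array([[192,305],[228,388],[380,372]])/[10,8]+[265,165]-.5,80.5);print("jar",J.round(1),np.linalg.norm(J[0]-J[1]),np.linalg.norm(J[2]-J[1]),(J[0]+J[2])/2)
e=J[2]-J[1];a=np.arctan2(e[1],e[0]);print(np.degrees(a), (J[1]+J[2])/2+23*np.array([np.cos(a+np.pi/2),np.sin(a+np.pi/2),0]))
C=onplane(sc,np.array([[187,130],[412,130],[300,57],[300,175]])/[10,8]+[265,165]-.5,179.5);print("cap",C.round(1),(C[0]+C[1])/2,(C[2]+C[3])/2)
E
```

```text
block top cam [[536.8 216.5  68. ]
 [563.8 141.6  68. ]
 [485.  114.4  68. ]
 [460.2 189.8  68. ]] [511.44798152 165.56352174  68.        ]
block scene [[488.3 114.8  68. ]
 [462.1 193.9  68. ]
 [541.1 219.7  68. ]
 [564.3 141.   68. ]] [513.94442124 167.36297723  68.        ]
jar [[497.1 139.8  80.5]
 [539.8 153.3  80.5]
 [526.7 194.7  80.5]] 44.76824550949147 43.447488442700326 [511.8652239  167.24834796  80.5       ]
107.52620198718711 [511.27609229 167.06871721  80.5       ]
cap [[524.5 137.8 179.5]
 [517.6 196.6 179.5]
 [480.7 164.8 179.5]
 [544.8 168.8 179.5]] [521.05429933 167.23650645 179.5       ] [512.76383866 166.83065013 179.5       ]
```

```bash
python3 - <<'E'
from plant import bot
from h import *
p=bot.read_state()["tcp_pos"].copy()
p=np.array([515.33,153.91,121.08])+[1,0,0]
f0=bot.read_state()["contact_force"]
bot.line_to(p,60)
for dz in (-10,-13,-16,-19,-22,-24,-26,-27,-28,-29,-30):
    bot.line_to(p+[0,0,dz],30)
    s=bot.read_state();f=s["contact_force"]-f0;print(dz,round(s["t"],2),s["tcp_pos"].round(1),f.round(1))
    if f[2]>12 or np.hypot(*f[:2])>15: break
E
```

```text
-10 10.99 [516.3 153.9 110.9] [-1.2 -0.7 -0.4]
-13 11.24 [516.3 153.9 108. ] [ 0.1 -1.  -0.9]
-16 11.49 [516.3 153.9 105. ] [-0.4 -0.1  0.6]
-19 11.74 [516.3 153.8 102. ] [-0.4 -0.2 -0.7]
-22 11.99 [516.3 153.9  98.9] [-1.2 -1.2  0.1]
-24 12.24 [516.3 153.9  97. ] [-0.2  0.7 -0.2]
-26 12.49 [516.3 153.9  95. ] [-0.7 -0.7 -0.7]
-27 12.74 [516.4 154.   94.1] [-0.2 -0.8  0.7]
-28 12.99 [516.4 154.   94.1] [-2.4  1.6  9.5]
-29 13.24 [516.4 153.9  94.1] [-4.3  3.1 14.5]
```

```bash
python3 - <<'E'
from plant import bot
from h import *
s=bot.read_state();q=s["eef_rot"];zt=R.from_quat(q).as_matrix()[:,2]
p=s["tcp_pos"].copy();p[2]=93.6
bot.move_gripper(78,40)
print(bot.read_state()["contact_force"],bot.read_state()["width"])
bot.line_to(p-110*zt,200)
s=bot.read_state();print(s["t"],s["contact_force"])
np.save("st6.npy",s,allow_pickle=True)
for n in ("scene","top","wrist"): cv2.imwrite(f"pics/{n}6.png",bot.camera(n)[:,:,::-1])
a=cv2.imread("pics/scene6.png");cv2.imwrite("pics/scene6z.png",cv2.resize(a[130:280,210:370],None,fx=4,fy=4,interpolation=cv2.INTER_CUBIC)[:600])
a=cv2.imread("pics/top6.png");cv2.imwrite("pics/top6z.png",cv2.resize(a[180:300,190:330],None,fx=5,fy=5,interpolation=cv2.INTER_CUBIC))
E
```

```text
[-0.38397287  0.1265096   0.79553739] 77.86768782493539
14.7 [ 0.71554688 -0.23466652  0.67321089]
```

View pics/scene6z.png

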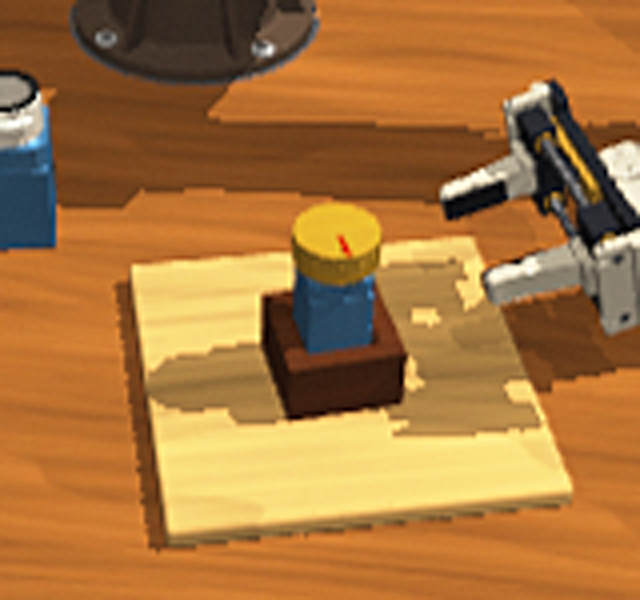

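View pics/top6z.png

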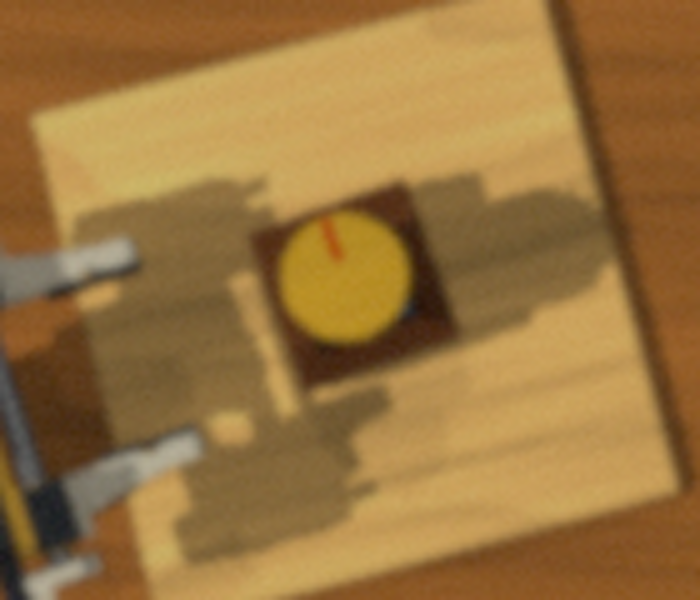

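View pics/wrist6.png

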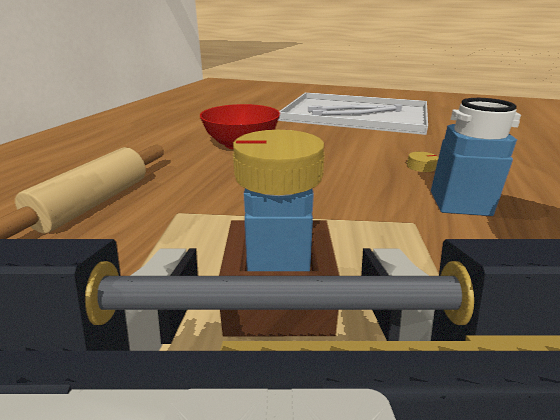

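```bash
python3 - <<'E'
from plant import bot
from h import *
s=bot.read_state()
bot.move_gripper(88)
bot.line_to(s["tcp_pos"]+[0,0,130],300)
q=down(np.radians(-161))
bot.move_ptp([511.8,167,215],q)
bot.pause(0.1)
s=bot.read_state();print(s["t"],s["tcp_pos"],s["joint_pos"].round(2),s["contact_force"])
np.save("st7.npy",s,allow_pickle=True)
im=bot.camera("wrist");cv2.imwrite("pics/w7.png",im[:,:,::-1])
cm=cam(bot,"wrist",s);print(proj(cm,[[511.8,167,152]]))
m=cv2.inRange(hsv(im),(18,110,80),(35,255,255))
m[240:]=0
for st,c,_ in blobs(m,500): print(st,c)
E
```

```text
16.7333 [510.84876941 166.93535559 213.01466912] [ 0.68  0.15 -0.31  0.   -1.12 -1.92] [-0.92650373  0.72479911  0.2369469 ]
[[278.53627198 229.79196874]]
[254 104  81  35 743] [293.68909825 121.50336474]
[  146   119   179   121 10837] [229.53003599 191.08055735]
[327 188  92  37 639] [367.23161189 208.87949922]
```

View pics/w7.png

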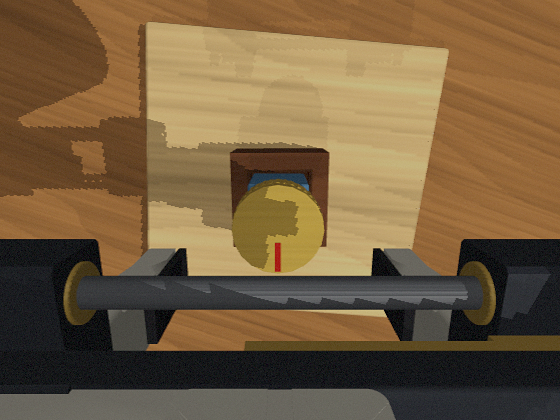

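```bash
python3 - <<'E'
from plant import bot
from h import *
q=down(np.radians(-161))
bot.line_to([511.8,167,150],150,q)
bot.line_to([511.8,167,122],60,q)
s=bot.read_state();print(s["t"],s["tcp_pos"],s["contact_force"],s["moment"])
bot.move_gripper(50,48)
s=bot.read_state();print(s["t"],s["tcp_pos"],s["contact_force"],s["moment"],s["width"])
cv2.imwrite("pics/w8.png",bot.camera("wrist")[:,:,::-1])
E
```

```text
17.9833 [511.8494308  166.90394014 121.91208258] [-0.86977679  0.54670212  0.79614729] [ 0.07194212 -0.13668109 -0.00519788]
18.5667 [511.95782109 166.8675853  122.19351783] [-0.32804948 -1.1616129   0.91711075] [-0.55433416 -0.36260935 -0.05309793] 59.62870570499656
```

View pics/w8.png

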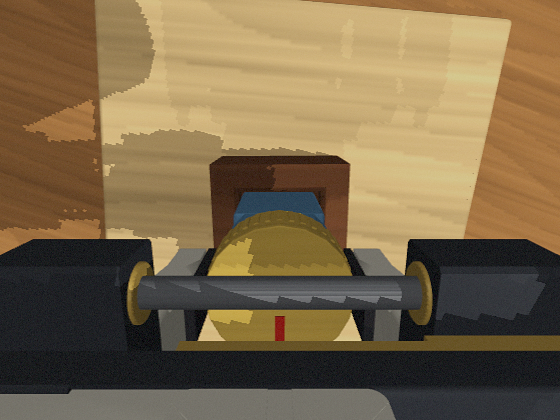

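```bash
python3 - <<'E'
from plant import bot
from h import *
s=bot.read_state();P=np.array([511.8,167,122.])
for a in (10,20,30,40,47,52,57):
    bot.move_ptp(P,down(np.radians(-161+a)))
    s=bot.read_state();print(a,round(s["t"],2),s["tcp_pos"].round(1),s["contact_force"].round(1),s["moment"].round(2),round(s["width"],1),s["joint_pos"][5].round(3))
im=bot.camera("wrist");cv2.imwrite("pics/w9.png",im[:,:,::-1]);cv2.imwrite("pics/s9.png",cv2.resize(bot.camera("scene")[130:280,210:370,::-1],None,fx=4,fy=4))
cv2.imwrite("pics/t9.png",cv2.resize(bot.camera("top")[180:300,190:330,::-1],None,fx=5,fy=5))
E
```

```text
10 18.91 [511.6 167.1 122. ] [-1.7  0.9  1.9] [0.36 0.6  0.07] 60.0 -1.748
20 19.2 [511.7 167.  122. ] [-1.8  0.   2.4] [ 0.27  0.47 -0.  ] 59.7 -1.576
30 19.49 [511.8 167.  122. ] [-0.6  0.7  1.7] [0.23 0.34 0.03] 59.7 -1.403
40 19.78 [511.8 167.  122.1] [-0.6  0.1  2.6] [0.16 0.34 0.06] 59.4 -1.229
47 20.03 [511.9 167.  122.2] [-0.7 -0.3  3.4] [0.09 0.37 0.05] 59.6 -1.106
52 20.28 [512.1 167.1 122.5] [-0.8 -0.6  7.2] [0.05 0.55 0.1 ] 59.7 -1.018
57 20.53 [512.5 167.3 123.2] [-2.6 -0.5 11.6] [0.09 0.98 0.13] 59.6 -0.93
```

View pics/w9.png

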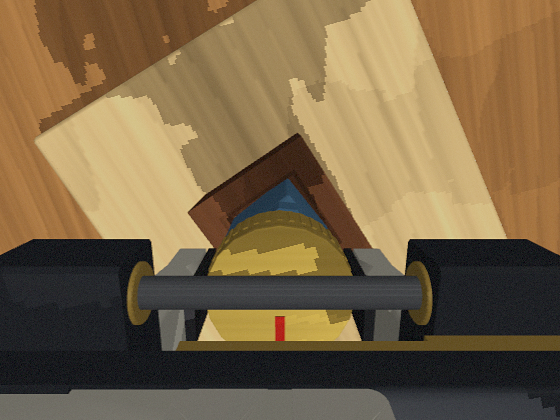

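View pics/s9.png

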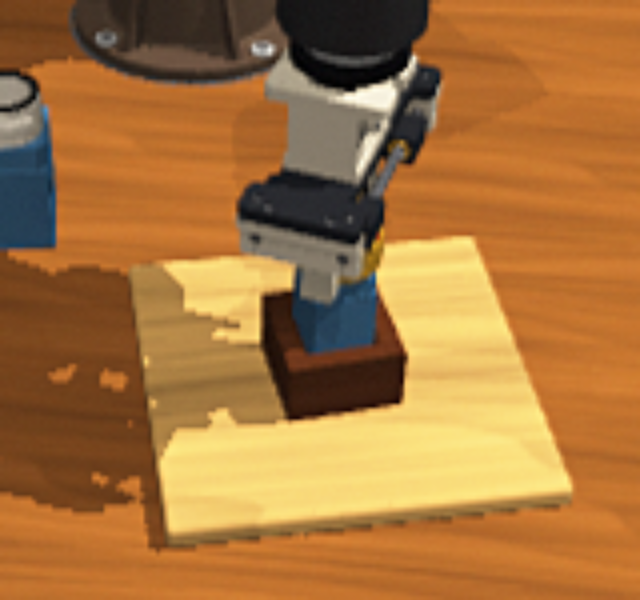

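```bash
python3 - <<'E'
from plant import bot
from h import *
P=np.array([511.8,167,122.])
for a in (60,64):
    bot.move_ptp(P,down(np.radians(-161+a)))
    s=bot.read_state();print(a,round(s["t"],2),s["tcp_pos"].round(2),s["contact_force"].round(1),s["moment"].round(2),round(s["width"],1),s["joint_pos"][5].round(3))
bot.pause(0.3)
s=bot.read_state();print(round(s["t"],2),s["tcp_pos"].round(2),s["contact_force"].round(1),s["moment"].round(2),round(s["width"],1))
E
```

```text
60 20.93 [512.79 167.42 123.23] [-1.2 -0.6 10.2] [0.09 0.53 0.05] 59.7 -0.878
64 21.18 [512.95 167.5  123.24] [-0.4 -0.3  9.7] [0.13 0.27 0.05] 59.3 -0.808
21.48 [512.96 167.54 123.25] [-0.9  0.6  8.4] [0.06 0.29 0.07] 59.5
```

```bash
python3 - <<'E'
from plant import bot
from h import *
P=np.array([512.4,167.3,122.]);q=down(np.radians(-97))
for dz in (2.5,5,8):
    bot.line_to(P+[0,0,dz],20,q)
    s=bot.read_state();print(dz,round(s["t"],2),s["tcp_pos"].round(2),s["contact_force"].round(1),s["moment"].round(2),round(s["width"],1))
    if s["contact_force"][2]<-6: print("stuck?");break
cv2.imwrite("pics/s10.png",cv2.resize(bot.camera("scene")[130:280,210:370,::-1],None,fx=4,fy=4))
E
```

```text
2.5 21.77 [512.13 167.18 124.14] [0.9 1.1 0.1] [ 0.16 -0.06 -0.01] 59.3
5 22.04 [512.4  167.32 126.96] [ 0.8 -0.1 -0. ] [ 0.09 -0.05  0.  ] 59.7
8 22.34 [512.5  167.38 130.17] [ 0.3 -0.  -0.2] [ 0.12 -0.09  0.03] 59.7
```

View pics/s10.png

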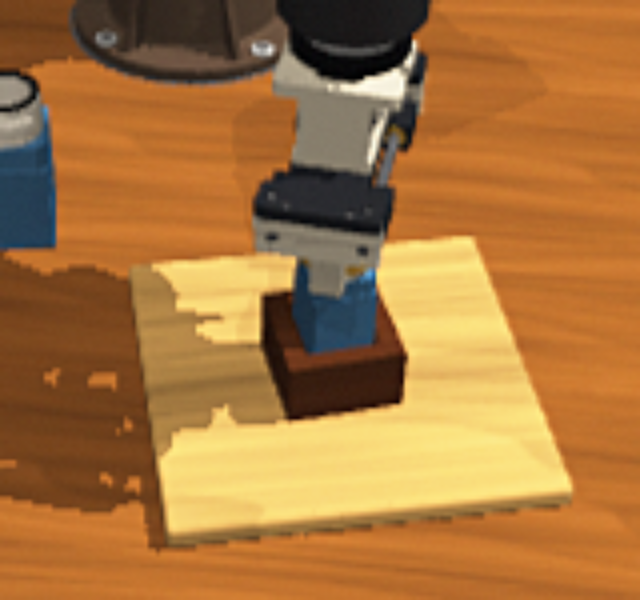

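```bash
python3 - <<'E'
from plant import bot
from h import *
q=down(np.radians(-97))
bot.line_to([512.2,167.2,167],50,q)
bot.pause(0.2)
s=bot.read_state();print(round(s["t"],2),s["tcp_pos"].round(2),s["contact_force"].round(1),s["moment"].round(2),round(s["width"],1))
cv2.imwrite("pics/s11.png",cv2.resize(bot.camera("scene")[120:270,210:370,::-1],None,fx=4,fy=4))
cv2.imwrite("pics/w11.png",bot.camera("wrist")[:,:,::-1]);cv2.imwrite("pics/t11.png",bot.camera("top")[:,:,::-1])
E
```

```text
23.48 [512.07 167.1  166.67] [-0.1 -0.3 -0.7] [ 0.09 -0.05 -0.02] 59.8
```

View pics/s11.png

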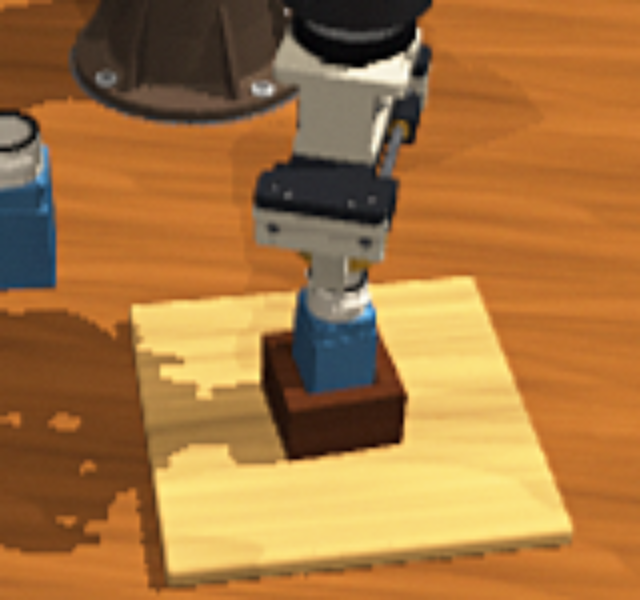

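View pics/w11.png

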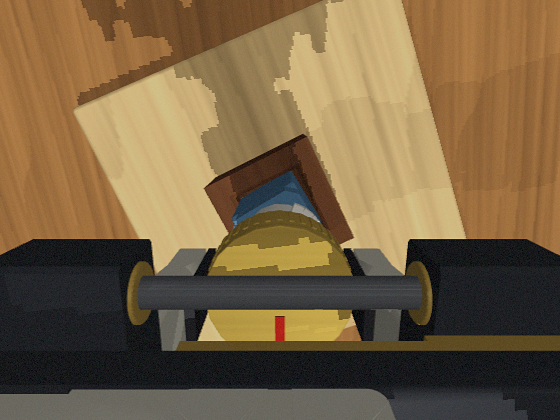

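View pics/t11.png

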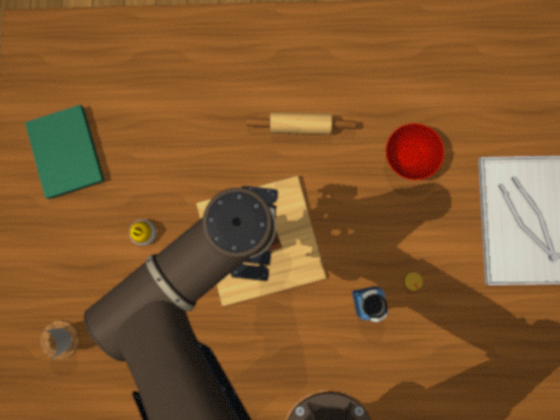

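The cap is held level above the open jar, with the white neck visible. The jar is still seated in the block, and the bowl, egg timer and rolling pin sit where they were in the first top picture.

```bash
python3 - <<'E'
from plant import bot
bot.close_job(); print(bot.read_state()["t"])
E
```

```text
the job is handed in; nothing more can be done
the job is handed in; nothing more can be done
```

The job is done and handed in at about 23.6 s. The jar is standing in the block, and its cap is held level in the gripper above it.

- **Placing the jar:** I gripped the jar by its flat sides from the side. I lowered it into the socket until it touched bottom at the expected height: underside at 53 mm, with 14 N of push.
- **Unscrewing:** I gripped the cap from above with 48 N and turned it 64° counter-clockwise. It let go at 52–57°: the gripper was pushed up about 1.2 mm, against the 1.5 mm stated. I went on to 64° because the jar can turn about 5° in the socket.
- **Lifting off:** The cap came up freely, with the measured force near zero. Its lower edge is now about 25 mm above the rim, by arm position rather than by picture.
- **Last checks:** The final pictures show the cap level and the open jar still in the block. The bowl, egg timer and rolling pin are where they started, judged by eye.
- **Disagreements:** The cameras differed by 2–3 mm on where the jar and socket were. I settled this by comparing the jar and block within the same picture. During the turn the tool also drifted about 1 mm sideways with almost no sideways force.

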